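Clamp down a gas chamber lid: finger-tight, then a quarter turn

TASK

The gas chamber's lid is on but not yet clamped. Swing the steel clamp bar across the lid until it stops against the far post, then screw its red wing knob down clockwise until you feel it bite on the lid, and from there give it just a quarter turn more - no further, or the seal is crushed. Let go and leave everything else where it was.

Things in the scene. Friction and masses are not known exactly. Their poses are not given: they have to be found in the camera images.
- chamber: low round clear chamber, 140 mm wide, with grey rim on a steel foot plate 200 x 250 x 12 mm, bolted down. Origin: centre of the plate's underside, under the lid's centre. z up; +y points from the pivot post (y = -100) to the far post (y = +100). Posts 18 mm thick, 159 mm tall. The bar pivots on the -y post.
- lid: loose grey lid, 148 mm wide, 14 mm thick, about 0.45 kg, lying on a springy seal. Steel boss in its middle (58 mm wide, top 20 mm above the lid's origin), on which the screw's foot bears. Two low gas plugs. Origin: centre of the underside, about 96 mm above the bench.
- bridge (a joint): swing of the flat steel clamp bar about the upright pivot post, rad. 0 = fully across, its hooked end stopped against the far post; positive = swung open, counter-clockwise from above, towards chamber -x (up to 1.45). Bar 26 mm wide, top face 148 mm above the bench; stays where it is left (0.25 N m of friction).
- knob: red wing knob on the upright clamp screw, 100 mm along the bar from its pivot. Wing 60 mm long (own x), 12 thick (own y), 42 high; hub 28 wide below it. Origin: on the axis, 18 mm below the top, 188 mm above the bench. Turn clockwise from above to tighten: sinks 4 mm a turn. Runs free (0.04 N m), 1 to 4.5 rad to the lid (its rubber foot is worn, so no height tells how far), then the torque trebles or more within a tenth of a turn. Holds when released.
- blue_cap: loose blue screw cap, 35 mm wide, 16 mm high, bystander; origin: centre of the underside
- red_cap: loose red screw cap, 35 mm wide, 16 mm high, bystander; origin: centre of the underside
- reagent: loose glass bottle with blue cap, 60 mm wide, 115 mm high, bystander; origin: centre of the underside
- tube_rack: loose orange tray 70 x 120 x 45 mm with three capped tubes up to 97 mm high, bystander; origin: centre of the underside
Things that resemble listed ones, but are neither listed nor needed, are in the scene too. Several things have the shape of the lid; the one meant has the colours described above.

How it is judged (in metres and radians):
On the way, in this order (a step that is already met when the one before it is completed fails the run):
1. the clamp bar is swung across the lid to its stop, the screw still clear of the lid (value of joint bridge below 0.07 rad and contact force between knob and lid below 1 N), for 0.2 s.
2. the screw's foot bears on the lid (value of joint bridge below 0.07 rad and contact force between knob and lid above 6 N), for 0.1 s.
At the end, for the whole second after the job is handed in: The bar is across (within 4 degrees of its stop), the knob is at rest and presses the lid with 23.5 to 37 N, which is a quarter turn past the bite give or take 40 degrees, the lid is centred within 8 mm, the four bystanders are within 20 mm of where they were (value of joint bridge below 0.07 rad and contact force between knob and lid between 23.5 and 37 N and velocity of joint bridge below 0.05 rad/s and angular speed of knob below 0.1 rad/s and horizontal distance between lid and chamber below 0.008 m and distance of each of blue_cap, red_cap, reagent, tube_rack from where it was at the start of the episode below 0.02 m); the robot touches nothing.
It fails at once if the seal is crushed: the screw presses the lid with over 46 N (some half a turn past the bite) (contact force between knob and lid above 46 N).
It fails at once if the lid is pushed aside by over 10 mm (horizontal distance between lid and chamber above 0.01 m).
It fails at once if a bystander is knocked by over 20 mm (distance of any of blue_cap, red_cap, reagent, tube_rack from where it was at the start of the episode above 0.02 m).
It fails at once if a hand is laid on the lid with over 8 N (contact force between the fingers and lid above 8 N).
It also fails if it takes over 70 s, if anything falls off the work surface, if the arm or the gripper's body presses on something with over 40 N, if the wrist force passes 120 N, or if a joint passes its speed limit or range.

ROBOT

A 6-joint arm with a two-finger parallel gripper is mounted at the origin on the work surface. World frame = base frame: x ahead of the robot, y to its left, z up, the work surface at z = 0. Lengths are in mm, angles in rad, forces in N, time in s.
With the tool pointing down it reaches from about 250 to 800 mm from the base axis. Payload 3.9 kg.
Tool frame: the origin (TCP) lies at the very end of the fingers, on their centre line; the grasp point (between the pads) lies 19 mm behind it; z points along the fingers, y is the line along which they close (so a half turn about z gives the same grasp; the last joint's range is limited). The gripper opens to 85 mm and grips with 20 to 120 N. Pads are 22 mm wide; open, the fingers measure 114 mm over their backs; the gripper's body (76 mm by 85 mm) begins 54 mm behind the grasp point. The pads swing forward as they close: fully open they stand 13 mm farther back than shut.
Start: joints at [1.212, 0.26, -0.138, 1.173, 0, 1.571], TCP at [184.349, 491.559, 231.304] pointing down, gripper open.
Joint ranges: [-2.78, 2.78], [-0.83, 1.72], [-1.28, 1.37], [-1.9, 2.12], [-1.57, 1.48], [-3.14, 3.14]. Speed limits (rad/s): [2.57, 2.57, 3.14, 3.14, 3.14, 3.14].

INTERFACE

Orientations are given as a unit quaternion [x, y, z, w].
In Python, from plant import env gives the robot as it stands.
- The arm moves only by the tool servo_tool, never from a script. Its argument "targets" is text: rows parted by semicolons, each of 7 numbers parted by spaces: the closure in counts, from 0 (fully open) to 255 (shut), then the shift along the tool's x, y, z in cm, then the turn, a rotation vector about the tool's x, y, z in rad. A call has 1 to 10 rows; each row shifts and turns the commanded pose from where the row before left it, along the tool's axes as they then stand; what a row does not reach is not made up. A row lasts 1/12 s, in which the tool goes at most 41.7 mm and 7.16 degrees, less where a joint would pass 70% of its speed; a pose out of reach is approached as far as the arm can. A call with a gripper value outside its range is refused whole. The fingers move at their own pace and stop on an object; the grip force is fixed at half the most. Time passes only in rows, so rows that do not move let the fingers close. It gives the time, the measured TCP pose, the force, the opening and the grip force at its end, in the units of the state.
- env.get_obs(): the state, without advancing time (a new reading comes with each control period).
- env.get_image(name): name is "scene" or "top"; returns the picture (400x640x3 uint8, red, green, blue); there is no depth.
- env.camera_params(name): a dict with "intrinsics" (3x3 intrinsics, pixels), "dist" ([k1, k2, p1, p2, k3] as OpenCV has them; the pictures are not rectified), "world_to_cam" (4x4, takes a point from world to camera coordinates). Camera axes: x right, y down, z forward; pixel columns grow to the right and rows downward; lengths in mm; the calibration is good to about 2 mm. A picture is of the moment at which its call begins. camera_params takes no time and is no camera call.
- env.hand_in(): hands the job in; it is judged then, once.
The state is a dict: "t": time; "joint_positions": joint angles; "qd": joint speeds; "joint_torque": joint torques, N m; "eef_pos": TCP position; "orientation": TCP orientation; "force": force on the tool from outside, world axes, zero at the start; "torque": the same for the moment, N m; "finger_gap": finger opening in mm; "finger_force": force on a finger pad.
Only numpy, scipy, OpenCV 4.12 (cv2) and the standard library are available. Lean on these libraries where they do the work, as an engineer would, in place of code of your own. Each camera call takes 0.05 s, during which the arm holds its last target. There are 200 camera calls.

## Working session

There is one attempt and no reset: what is moved stays moved. The work goes in short steps, Python scripts to look and compute and a tool call to move; the robot and the scene stay as the last step left them, time stands still between calls to the robot, and variables do not carry over. Pictures are saved under pics/ and viewed, at most 10 in all, crops included, and the job is handed in when it is done.

Besides the shell and the picture viewer there is one more tool, called after ">>>" as name(argument=value, ...) on one line, values as JSON. servo_tool: Moves the arm, as the interface text tells. Its arguments: {"type":"object","properties":{"targets":{"type":"string"}},"required":["targets"]}

```bash
mkdir -p pics
python3 - <<'E'
from plant import env
import cv2
for n in("scene","top"):
    cv2.imwrite(f"pics/{n}0.png",env.get_image(n)[:,:,::-1]); p=env.camera_params(n); print(n,p)
print(env.get_obs())
E
```

```text
scene {'intrinsics': array([[507.66136698,   0.        , 319.36835093],
       [  0.        , 507.66136698, 196.18332192],
       [  0.        ,   0.        ,   1.        ]]), 'dist': array([0.04695324, 0.        , 0.        , 0.        , 0.        ]), 'world_to_cam': array([[-7.62607628e-01,  6.46765411e-01,  1.11403603e-02,
         4.47115968e+02],
       [ 5.13331096e-01,  6.15573639e-01, -5.97963444e-01,
        -2.06272651e+02],
       [-3.93599785e-01, -4.50292791e-01, -8.01445950e-01,
         1.54085276e+03],
       [ 0.00000000e+00,  0.00000000e+00,  0.00000000e+00,
         1.00000000e+00]])}
top {'intrinsics': array([[447.10578694,   0.        , 320.16881641],
       [  0.        , 447.10578694, 200.73073237],
       [  0.        ,   0.        ,   1.        ]]), 'dist': array([-0.07883767,  0.        ,  0.        ,  0.        ,  0.        ]), 'world_to_cam': array([[-2.99850460e-02, -9.99528661e-01, -6.58429877e-03,
         6.45267273e+00],
       [-9.87673590e-01,  3.06405654e-02, -1.53499299e-01,
         6.04672426e+02],
       [ 1.53628696e-01,  1.90045446e-03, -9.88126820e-01,
         1.07805952e+03],
       [ 0.00000000e+00,  0.00000000e+00,  0.00000000e+00,
         1.00000000e+00]])}
{'t': 0.1, 'joint_positions': array([ 1.21198636e+00,  2.60595909e-01, -1.39240399e-01,  1.17273961e+00,
        3.54446428e-05,  1.57083761e+00]), 'qd': array([-1.07542316e-05, -3.71057266e-03,  4.18999321e-03,  4.45777832e-04,
        1.47582473e-03, -1.78445846e-04]), 'joint_torque': array([ 3.46989018e-04, -4.06509554e+01,  2.54527134e+01,  1.01021814e-02,
        1.11837869e-05,  1.00343925e-05]), 'eef_pos': array([184.12729204, 490.97976556, 230.55979639]), 'orientation': array([ 1.78464395e-01,  9.83945968e-01, -8.72355854e-04, -1.76198719e-04]), 'force': array([-0.20053883,  0.12619138,  0.51076165]), 'torque': array([0.02047539, 0.00365835, 0.02431609]), 'finger_force': 0.0, 'finger_gap': 85.3349445120952}
```

View pics/scene0.png

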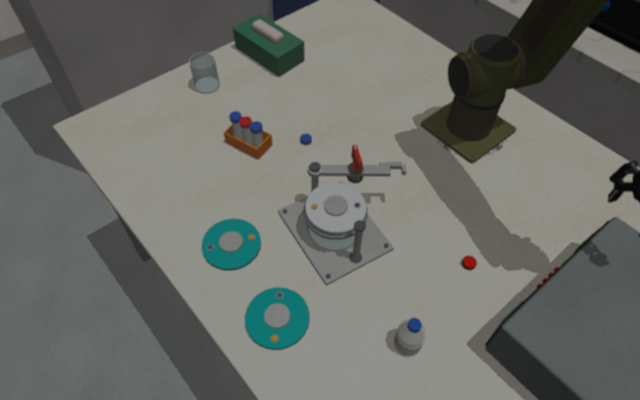

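View pics/top0.png

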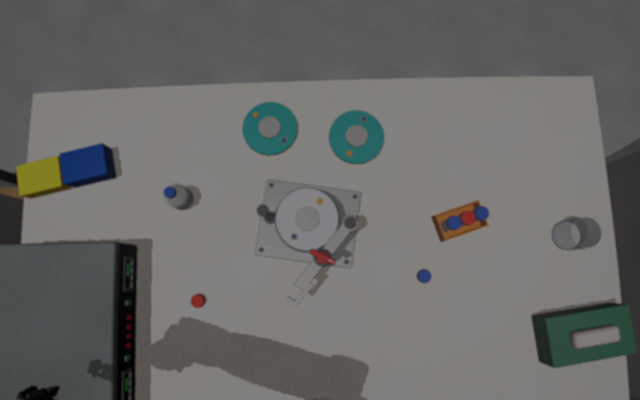

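Scene view: pivot post is at about (314,170), far post about (359,228) and red knob about (356,160). Top view: pivot post is at about (350,222), far post (264,211) and knob (321,257), with the bar's hook near (293,298). Next I'll enlarge the crops and measure.

```bash
cat > h.py <<'E'
import cv2,numpy as np
from plant import env
def ray(n,uv):
    p=env.camera_params(n); K=p["intrinsics"]; T=p["world_to_cam"]
    q=cv2.undistortPoints(np.array([[uv]],float),K,p["dist"])[0,0]
    R=T[:3,:3]; return -R.T@T[:3,3], R.T@np.array([q[0],q[1],1])
def plane(n,uv,z):
    c,d=ray(n,uv); return c+d*(z-c[2])/d[2]
def proj(n,P):
    p=env.camera_params(n);T=p["world_to_cam"]
    return cv2.projectPoints(np.array([P],float).reshape(-1,3),cv2.Rodrigues(T[:3,:3])[0],T[:3,3],p["intrinsics"],p["dist"])[0][:,0]
def tri(a,b):
    (c1,d1),(c2,d2)=ray("top",a),ray("scene",b)
    s=np.linalg.lstsq(np.c_[d1,-d2],c2-c1,rcond=None)[0]
    A,B=c1+s[0]*d1,c2+s[1]*d2; return (A+B)/2,np.linalg.norm(A-B)
def red(im):
    h=cv2.cvtColor(im,cv2.COLOR_RGB2HSV); return (((h[...,0]<8)|(h[...,0]>172))&(h[...,1]>150)&(h[...,2]>60)).astype(np.uint8)
E
python3 - <<'E'
from h import *
a=cv2.imread("pics/top0.png")[170:310,230:380];b=cv2.imread("pics/scene0.png")[140:280,270:420]
g=np.hstack([cv2.resize(x,None,fx=2.66,fy=2.66,interpolation=cv2.INTER_CUBIC) for x in(a,b)])
cv2.imwrite("pics/crop.png",cv2.convertScaleAbs(g,alpha=1.6))
for n in("top","scene"):
    m=red(cv2.imread(f"pics/{n}0.png")[:,:,::-1].copy()); k,l,s,c=cv2.connectedComponentsWithStats(m)
    print(n,[(s[i].tolist(),c[i].round(1)) for i in range(1,k) if s[i][4]>15])
E
```

```text
top [([462, 211, 13, 14, 152], array([467.9, 217.5])), ([311, 250, 18, 13, 115], array([319.9, 256. ])), ([192, 295, 12, 12, 115], array([197.5, 300.5]))]
scene [([240, 117, 11, 10, 87], array([245. , 121.3])), ([353, 146, 9, 27, 103], array([357.3, 158.7])), ([351, 163, 5, 6, 18], array([352.8, 165.9])), ([463, 256, 13, 13, 137], array([468.9, 262.2]))]
```

View pics/crop.png

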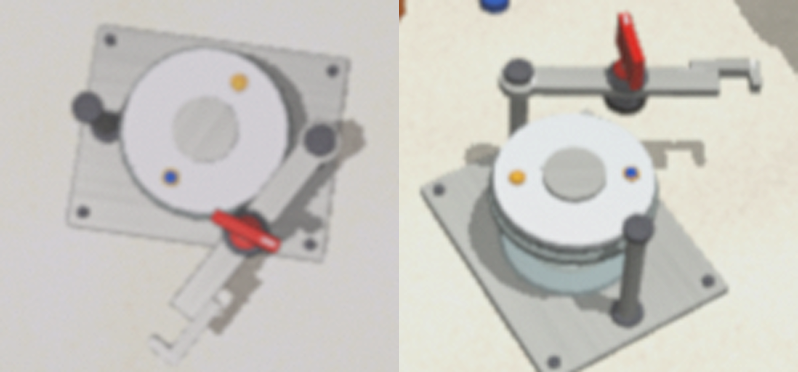

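The crop shows pivot post top at crop (320,139) and far post top at (87,107). The wing runs from (213,213) to (278,245), and the lid boss is at about (205,128).

Run:
```python
from h import *
f=lambda u,v:(230+u/2.66,170+v/2.66); g=lambda u,v:(270+(u-399)/2.66,140+v/2.66)
P,e1=tri(f(320,139),g(517,70)); F,e2=tri(f(87,107),g(638,229)); B,e3=tri(f(205,128),g(574,174))
print("piv",P,e1,"far",F,e2,"dist",np.linalg.norm((P-F)[:2]),"boss",B,e3)
P2,F2=plane("top",f(320,139),159),plane("top",f(87,107),159);print(P2,F2,plane("top",f(205,128),116))
w1,w2=plane("top",f(215,214),204),plane("top",f(277,245),204)
print("wing",w1,w2,np.linalg.norm(w1-w2),(w1+w2)/2,"ang",np.degrees(np.arctan2(*(w2-w1)[[1,0]])))
d=(F-P)[:2];print("chamber +y ang",np.degrees(np.arctan2(d[1],d[0])))
t=plane("top",f(188,305),148);print("bar end",t)  # near end of thick bar
kc=(w1+w2)[:2]/2-P[:2];print("knob from pivot",np.linalg.norm(kc),np.degrees(np.arctan2(kc[1],kc[0])))
for n in("red_cap",(197.5,300.5)),("blue",(424,276)),("reagent",(172,192)),("rack",(462,220)): print(n[0] if 0 else n, plane("top",n[1] if isinstance(n,tuple) else 0,15))if 1 else 0
```

```text
piv [536.84196661 -78.97992395 156.36673154] 1.2288264534653859 far [570.11774531 118.73956651 154.51415993] 0.1262680305030991 dist 200.50006074641956 boss [553.55869237  20.12271505 113.87078825] 0.5965202203748979
[536.15277085 -78.35107764 159.        ] [569.45808993 118.1930061  159.        ] [553.50893828  19.83054358 116.        ]
wing [473.85544789  10.76055454 204.        ] [447.76457249 -37.90675667 204.        ] 55.21993263175602 [460.81001019 -13.57310107 204.        ] ang -118.1960606952291
chamber +y ang 80.44676411972826
bar end [400.97904925  36.91252687 148.        ]
knob from pivot 100.29412184742425 139.29609198593957
('red_cap', (197.5, 300.5)) [363.83049842 305.91787578  15.        ]
('blue', (424, 276)) [ 408.43413398 -269.11717845   15.        ]
('reagent', (172, 192)) [644.75275086 376.05171608  15.        ]
('rack', (462, 220)) [ 547.74166071 -377.00786242   15.        ]
```

>>> servo_tool(targets="255 0 0 -3 0 0 0; 255 0 0 0 0 0 -0.12; 255 0 0 0 0 0 -0.12; 255 0 0 0 0 0 -0.12; 255 -1.5 -3.6 0 0 0 0; 255 -1.5 -3.6 0 0 0 0; 255 -1.5 -3.6 0 0 0 0; 255 -1.5 -3.6 0 0 0 0; 255 -1.5 -3.6 0 0 0 0; 255 -1.5 -3.6 0 0 0 0")

```text
t: 0.93
eef_pos: [274.5, 273.8, 261.0]
orientation: [-0.001, 1.0, -0.0, -0.0]
force: [1.1, -0.3, -0.1]
finger_gap: 0.3
finger_force: 0.0
```

>>> servo_tool(targets="255 -1.5 -3.6 0 0 0 0; 255 -1.5 -3.6 0 0 0 0; 255 -1.5 -3.6 0 0 0 0; 255 -1.5 -3.6 0 0 0 0; 255 -1.5 -3.6 0 0 0 0; 255 -1.5 -3.6 0 0 0 0; 255 -1.5 -3.6 0 0 0 0; 255 -1.5 -3.6 0 0 0 0; 255 0 0 0 0 0 0; 255 0 0 0 0 0 0")

```text
t: 1.77
eef_pos: [395.1, -13.9, 260.9]
orientation: [0.002, 1.0, 0.0, -0.001]
force: [-0.1, -0.2, 0.2]
finger_gap: 0.1
finger_force: 0.0
```

>>> servo_tool(targets="255 0 0 3.5 0 0 0; 255 0 0 3.5 0 0 0; 255 0 0 3 0 0 0; 255 0 0 2.1 0 0 0; 255 0 0 0 0 0 0; 255 0 0 0 0 0 0")

```text
t: 2.27
eef_pos: [393.3, -11.0, 139.7]
orientation: [-0.002, 1.0, 0.0, -0.002]
force: [-0.6, 0.1, 0.7]
finger_gap: -0.1
finger_force: 0.0
```

Run:
```python
from h import *
a=env.get_image("top")[170:310,230:380];b=env.get_image("scene")[120:260,270:420]
g=np.hstack([cv2.resize(x,None,fx=2.66,fy=2.66,interpolation=cv2.INTER_CUBIC) for x in(a,b)])
cv2.imwrite("pics/c2.png",cv2.convertScaleAbs(g[:,:,::-1],alpha=1.6))
```

```text
(no output)
```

View pics/c2.png

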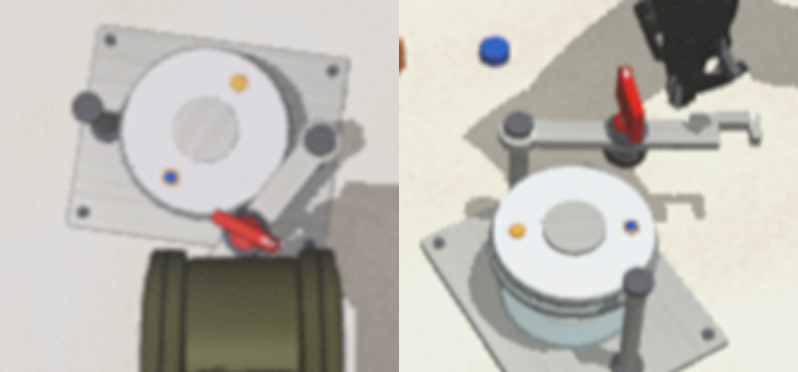

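The closed fingertip is on the outer side of the bar, beyond the knob (crop ~(680,100) in the scene view) and clear of it. Now I'll push along the arc.

>>> servo_tool(targets="255 -0.9 0.6 0 0 0 0; 255 -1.1 1.4 0 0 0 0; 255 -1.1 1.4 0 0 0 0; 255 -1.1 1.4 0 0 0 0; 255 -1.2 0.7 0 0 0 0; 255 -1.2 0.7 0 0 0 0; 255 -1.2 0.7 0 0 0 0; 255 -1.2 0.7 0 0 0 0; 255 0 0 0 0 0 0")

```text
t: 3.12
eef_pos: [489.0, 65.7, 141.8]
orientation: [-0.001, 1.0, 0.001, 0.003]
force: [0.8, -0.7, -0.2]
finger_gap: 0.1
finger_force: 0.0
```

>>> servo_tool(targets="255 -1.3 0.2 0 0 0 0; 255 -1.3 0.2 0 0 0 0; 255 -1 0.2 0 0 0 0; 255 -0.6 0.1 0 0 0 0; 255 0 0 0 0 0 0; 255 0 0 0 0 0 0")

```text
t: 3.62
eef_pos: [528.1, 71.2, 141.0]
orientation: [-0.001, 1.0, 0.0, 0.001]
force: [1.5, 0.2, 2.1]
finger_gap: -0.0
finger_force: 0.7
```

>>> servo_tool(targets="255 -0.3 0 0 0 0 0; 255 -0.3 0 0 0 0 0; 255 0 0 0 0 0 0; 255 0 0 0 0 0 0")

```text
t: 3.95
eef_pos: [532.8, 70.8, 140.5]
orientation: [-0.001, 1.0, -0.0, 0.0]
force: [-0.8, -0.7, 1.6]
finger_gap: -0.1
finger_force: 1.4
```

Run:
```python
from h import *
a=env.get_image("top")[140:280,230:380];b=env.get_image("scene")[120:260,270:420]
g=np.hstack([cv2.resize(x,None,fx=2.66,fy=2.66,interpolation=cv2.INTER_CUBIC) for x in(a,b)])
cv2.imwrite("pics/c3.png",cv2.convertScaleAbs(g[:,:,::-1],alpha=1.6))
```

```text
(no output)
```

View pics/c3.png

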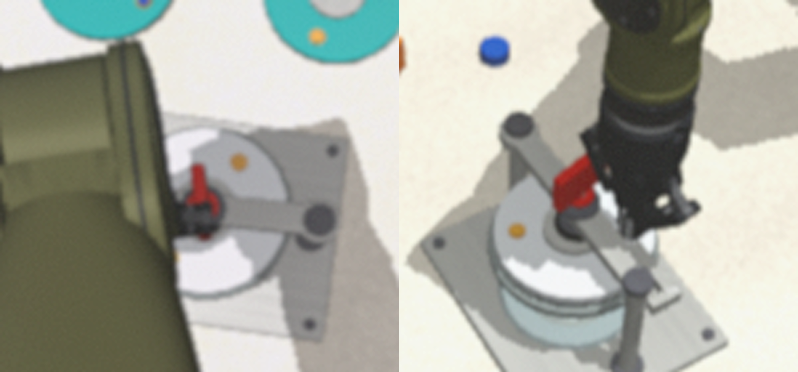

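The bar is now nearly across, with its hook beside the far post at crop (640,290). I'll push on until it stops.

>>> servo_tool(targets="255 -0.3 0 0 0 0 0; 255 -0.3 0 0 0 0 0; 255 0 0 0 0 0 0; 255 0 0 0 0 0 0")

```text
t: 4.38
eef_pos: [537.3, 70.8, 140.1]
orientation: [-0.001, 1.0, -0.0, -0.002]
force: [-5.5, -1.2, 6.4]
finger_gap: 0.1
finger_force: 3.5
```

>>> servo_tool(targets="255 -0.3 0 0 0 0 0; 255 0 0 0 0 0 0; 255 0 0 0 0 0 0")

```text
t: 4.63
eef_pos: [537.5, 70.8, 139.9]
orientation: [-0.001, 1.0, -0.0, -0.004]
force: [-10.3, -1.5, 9.8]
finger_gap: 0.1
finger_force: 6.7
```

>>> servo_tool(targets="255 -0.3 0 0 0 0 0; 255 0 0 0 0 0 0; 255 0 0 0 0 0 0")

```text
t: 4.88
eef_pos: [537.7, 70.8, 139.7]
orientation: [-0.001, 1.0, -0.0, -0.007]
force: [-16.0, -0.7, 14.8]
finger_gap: -0.3
finger_force: 10.0
```

It has stopped at x≈537.6. I'll back off and go up, clear of the view.

>>> servo_tool(targets="255 2 0 0 0 0 0; 255 3 0 0 0 0 0; 255 0 0 -4 0 0 0; 0 0 0 -4 0 0 0; 0 0 0 -4 0 0 0; 0 3.5 -2 -1 0 0 0; 0 3.5 -2 0 0 0 0; 0 3.5 -2 0 0 0 0; 0 3.5 -2 0 0 0 0; 0 0 0 0 0 0 0")

```text
t: 5.72
eef_pos: [348.2, -10.9, 269.8]
orientation: [0.001, 1.0, -0.0, -0.002]
force: [0.1, 0.8, -0.4]
finger_gap: 83.3
finger_force: 0.0
```

Run:
```python
from h import *
I={n:env.get_image(n) for n in("top","scene")}
a=I["top"][140:280,230:380];b=I["scene"][120:260,270:420]
g=np.hstack([cv2.resize(x,None,fx=2.66,fy=2.66,interpolation=cv2.INTER_CUBIC) for x in(a,b)])
cv2.imwrite("pics/c4.png",cv2.convertScaleAbs(g[:,:,::-1],alpha=1.6))
P=np.array([536.5,-78.7]);a=np.radians(80.4)
print("knob at stop",P+100*np.array([np.cos(a),np.sin(a)]))
m=red(I["top"]);m[:,400:]=0;m[:,:240]=0
c=max(cv2.findContours(m,0,1)[0],key=cv2.contourArea); r=cv2.minAreaRect(c);bp=cv2.boxPoints(r);print(r)
e=sorted([(bp[i]+bp[(i+1)%4])/2 for i in range(4)],key=lambda p:np.linalg.norm(p-np.array(r[0])))[2:]
W=[plane("top",p,200) for p in e];d=W[1]-W[0];print("wing",W,np.linalg.norm(d),np.degrees(np.arctan2(d[1],d[0])))
```

```text
knob at stop [553.17687467  19.89960371]
((306.0945739746094, 211.43243408203125), (9.206342697143555, 18.248289108276367), 9.462322235107422)
wing [array([577.86834063,  15.07579777, 200.        ]), array([538.849045 ,  22.5510511, 200.       ])] 39.728891804706535 169.15477482301787
```

View pics/c4.png

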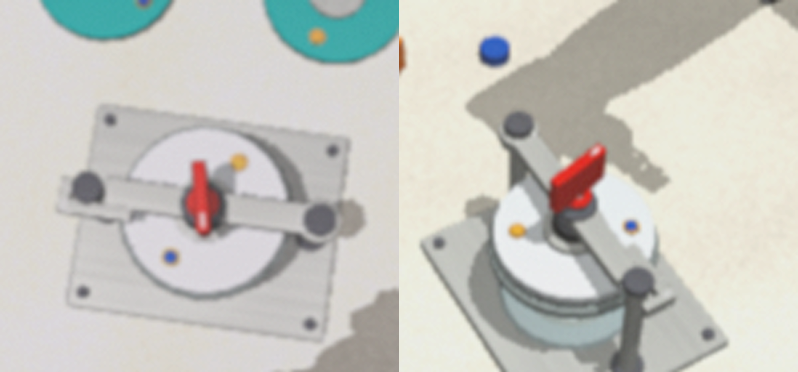

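The picture shows the bar across with its hook at the far post (88,190 in the crop). The wing lies nearly along world x, centred at crop (202,200), and the lid is undisturbed. Next I'll unwind the wrist so that one grasp covers the whole turn.

>>> servo_tool(targets="0 0 0 0 0 0 -0.124; 0 0 0 0 0 0 -0.124; 0 0 0 0 0 0 -0.124; 0 0 0 0 0 0 -0.124; 0 0 0 0 0 0 -0.124; 0 0 0 0 0 0 -0.124; 0 0 0 0 0 0 -0.124; 0 0 0 0 0 0 -0.124; 0 0 0 0 0 0 -0.124; 0 0 0 0 0 0 -0.124")

```text
t: 6.65
eef_pos: [357.0, -8.6, 270.2]
orientation: [-0.584, 0.811, -0.0, 0.001]
force: [-0.7, 0.4, 0.3]
finger_gap: 85.8
finger_force: 0.0
```

>>> servo_tool(targets="0 0 0 0 0 0 -0.124; 0 0 0 0 0 0 -0.124; 0 0 0 0 0 0 -0.124; 0 0 0 0 0 0 -0.124; 0 0 0 0 0 0 -0.124; 0 0 0 0 0 0 -0.124; 0 0 0 0 0 0 -0.124; 0 0 0 0 0 0 -0.124; 0 0 0 0 0 0 -0.124; 0 0 0 0 0 0 -0.124")

```text
t: 7.48
eef_pos: [357.0, -8.6, 270.2]
orientation: [0.947, -0.321, 0.0, -0.0]
force: [0.3, 0.0, 0.3]
finger_gap: 85.4
finger_force: 0.0
```

>>> servo_tool(targets="0 0 0 0 0 0 -0.124; 0 0 0 0 0 0 -0.124; 0 0 0 0 0 0 -0.124; 0 0 0 0 0 0 -0.124; 0 3.6 0 0 0 0 0; 0 3.6 0 0 0 0 0; 0 3.6 0 0 0 0 0; 0 3.6 0 0 0 0 0; 0 3 0 0 0 0 0; 0 0 0 0 0 0 0")

```text
t: 8.32
eef_pos: [534.3, -37.9, 268.3]
orientation: [0.997, -0.082, 0.002, -0.0]
force: [1.8, 0.4, 0.0]
finger_gap: 85.4
finger_force: 0.0
```

```bash
cat > g.py <<'E'
from h import *
from scipy.spatial.transform import Rotation as R
o=env.get_obs();r=R.from_quat(o["orientation"])
print(o["t"],"j",o["joint_positions"].round(3),o["eef_pos"].round(1),"y",np.degrees(np.arctan2(*r.as_matrix()[[1,0],1])).round(2))
print("delta tool mm to knob",r.inv().apply(np.array([553.2,20,172])-o["eef_pos"]).round(1))
print("f",o["force"].round(2),"tq",o["torque"].round(3),"tool tq",r.inv().apply(o["torque"]).round(3),"gap",o["finger_gap"].round(1),o["finger_force"].round(1),"q6",o["joint_torque"][5].round(3))
E
python3 g.py
```

```text
8.3167 j [-0.071  0.263 -0.038  1.267  0.    -3.049] [534.3 -37.9 268.3] y -99.39
delta tool mm to knob [  8.9 -60.1  96.4]Traceback (most recent call last):
  File "g.py", line 6, in <module>
    print("f",o["force"].round(2),"tq",o["torque"].round(3),"tool tq",r.inv().apply(o["torque"]).round(3),"gap",o["finger_gap"].round(1),o["finger_force"].round(1),"q6",o["joint_torque"][5].round(3))
                                                                                                                ^^^^^^^^^^^^^^^^^^^^^
AttributeError: 'float' object has no attribute 'round'
```

>>> servo_tool(targets="0 0.4 -3 0 0 0 0; 0 0.5 -3 0 0 0 0; 0 0 0 0 0 0 -0.12; 0 0 0 3 0 0 0; 0 0 0 0 0 0 0; 0 0 0 0 0 0 0")

```text
t: 8.82
eef_pos: [544.3, 20.6, 238.6]
orientation: [1.0, -0.022, -0.002, -0.0]
force: [0.2, -1.1, -0.1]
finger_gap: 85.6
finger_force: 0.0
```

```bash
sed -i 's/o\["finger_gap"\].round(1),o\["finger_force"\].round(1)/o["finger_gap"],o["finger_force"]/' g.py; python3 g.py
python3 - <<'E'
from h import *
I={n:env.get_image(n) for n in("top","scene")}
b=I["scene"][60:260,270:420]
cv2.imwrite("pics/c5.png",cv2.convertScaleAbs(cv2.resize(b,None,fx=3,fy=3,interpolation=cv2.INTER_CUBIC)[:,:,::-1],alpha=1.6))
E
```

```text
8.8167 j [ 0.038  0.294 -0.071  1.21   0.    -3.06 ] [544.3  20.6 238.6] y -92.51
delta tool mm to knob [ 9.2  0.3 66.5]
f [ 0.18 -1.12 -0.08] tq [ 0.018 -0.109 -0.015] tool tq [0.023 0.108 0.015] gap 85.57441356669041 0.0 q6 -0.005
```

View pics/c5.png

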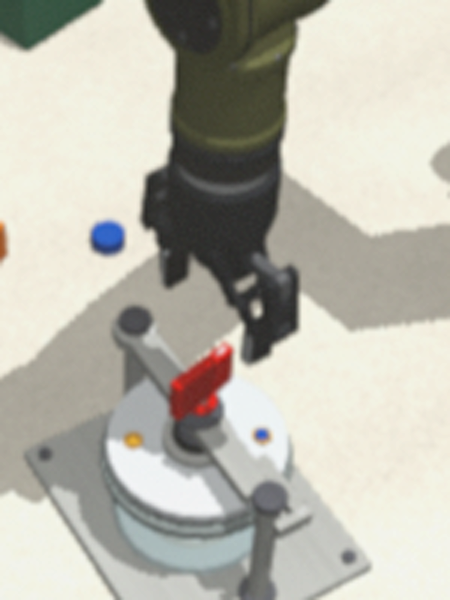

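The open fingers straddle the wing, one on each side. I'll shift 9 mm, descend and close.

>>> servo_tool(targets="0 0.9 0 0 0 0 0; 0 0 0 3.3 0 0 0; 0 0 0 3.3 0 0 0; 0 0 0 0 0 0 0; 255 0 0 0 0 0 0; 255 0 0 0 0 0 0; 255 0 0 0 0 0 0; 255 0 0 0 0 0 0; 255 0 0 0 0 0 0; 255 0 0 0 0 0 0")

```text
t: 9.75
eef_pos: [555.0, 19.7, 175.5]
orientation: [1.0, -0.022, 0.001, -0.0]
force: [0.1, 0.2, 1.0]
finger_gap: 12.3
finger_force: 8.7
```

```bash
python3 g.py
```

```text
9.75 j [ 0.035  0.339 -0.174  1.056  0.    -3.062] [555.   19.7 175.5] y -92.54
delta tool mm to knob [-1.9 -0.2  3.5]
f [0.09 0.19 0.95] tq [0.043 0.02  0.105] tool tq [ 0.042 -0.022 -0.105] gap 12.252158842150761 8.673653617152013 q6 0.065
```

>>> servo_tool(targets="255 0 0 0.0076 0 0 0.12; 255 0 0 0.0076 0 0 0.12; 255 0 0 0.0076 0 0 0.12; 255 0 0 0.0076 0 0 0.12; 255 0 0 0.0076 0 0 0.12; 255 0 0 0.0076 0 0 0.12; 255 0 0 0 0 0 0")

```text
t: 10.33
eef_pos: [554.6, 18.5, 175.1]
orientation: [0.927, -0.374, 0.001, 0.001]
force: [-2.2, -3.2, 6.2]
finger_gap: 10.8
finger_force: 59.3
```

```bash
python3 g.py
```

```text
10.3333 j [ 3.500e-02  3.390e-01 -1.750e-01  1.056e+00 -2.000e-03 -2.340e+00] [554.6  18.5 175.1] y -133.94
delta tool mm to knob [-2.  -0.1  3.1]
f [-2.2  -3.23  6.17] tq [-0.787  0.366 -0.018] tool tq [-0.821  0.282  0.016] gap 10.844808397029848 59.26227807998657 q6 0.842
```

>>> servo_tool(targets="255 0 0 0 0 0 0; 255 0 0 0 0 0 0; 255 0 0 0 0 0 0")

```text
t: 10.58
eef_pos: [554.6, 18.5, 175.1]
orientation: [0.928, -0.372, 0.001, 0.001]
force: [-1.1, -3.5, 4.3]
finger_gap: 11.3
finger_force: 59.3
```

```bash
python3 g.py
```

```text
10.5833 j [ 3.500e-02  3.390e-01 -1.750e-01  1.056e+00 -2.000e-03 -2.345e+00] [554.6  18.5 175.1] y -133.66
delta tool mm to knob [-2.  -0.1  3.1]
f [-1.09 -3.48  4.31] tq [-0.746  0.388 -0.021] tool tq [-0.808  0.235  0.019] gap 11.319267448874912 59.25577640533447 q6 -0.033
```

>>> servo_tool(targets="255 0 0 0.0076 0 0 0.12; 255 0 0 0.0076 0 0 0.12; 255 0 0 0 0 0 0")

```text
t: 10.83
eef_pos: [554.3, 18.3, 174.9]
orientation: [0.876, -0.482, 0.001, 0.001]
force: [-2.8, -3.4, 5.8]
finger_gap: 11.2
finger_force: 59.3
```

```bash
python3 g.py
```

```text
10.8333 j [ 0.035  0.339 -0.175  1.056 -0.003 -2.101] [554.3  18.3 174.9] y -147.64
delta tool mm to knob [-2.  -0.   2.9]
f [-2.81 -3.38  5.76] tq [-0.846  0.545 -0.046] tool tq [-0.914  0.422  0.043] gap 11.170717846360454 59.34820353984833 q6 0.711
```

>>> servo_tool(targets="255 0 0 0.003 0 0 0.04; 255 0 0 0.003 0 0 0.04")

```text
t: 11.0
eef_pos: [554.2, 18.3, 174.9]
orientation: [0.857, -0.516, 0.001, 0.001]
force: [-2.8, -5.0, 6.2]
finger_gap: 11.2
finger_force: 59.5
```

```bash
python3 g.py
```

```text
11.0 j [ 0.035  0.339 -0.176  1.056 -0.003 -2.023] [554.2  18.3 174.9] y -152.09
delta tool mm to knob [-2.   0.   2.9]
f [-2.83 -5.02  6.16] tq [-0.973  0.56   0.035] tool tq [-0.95   0.597 -0.037] gap 11.232080225978876 59.51030373573303 q6 -0.371
```

>>> servo_tool(targets="255 0 0 0.003 0 0 0.04; 255 0 0 0.003 0 0 0.04; 255 0 0 0.003 0 0 0.04")

```text
t: 11.25
eef_pos: [554.0, 18.1, 174.8]
orientation: [0.824, -0.566, 0.001, 0.001]
force: [-3.6, -4.3, 7.3]
finger_gap: 11.2
finger_force: 59.6
```

```bash
python3 g.py
```

```text
11.25 j [ 0.035  0.339 -0.176  1.056 -0.003 -1.903] [554.   18.1 174.8] y -158.98
delta tool mm to knob [-2.   0.1  2.8]
f [-3.58 -4.27  7.34] tq [-0.989  0.676  0.025] tool tq [-0.986  0.681 -0.027] gap 11.215933905069853 59.572988748550415 q6 -0.353
```

```bash
cat > q.py <<'E'
from g import o,r,np
E
cat > q.py <<'E'
from plant import env
import numpy as np
from scipy.spatial.transform import Rotation as R
o=env.get_obs();m=R.from_quat(o["orientation"]).as_matrix()
a=np.degrees(np.arctan2(m[1,1],m[0,1]))
print("t%.2f y%.1f j6 %.3f tz %.3f f %s gap %.1f q6 %.2f"%(o["t"],a,o["joint_positions"][5],o["torque"][2],o["force"].round(1),o["finger_gap"],o["joint_torque"][5]),o["eef_pos"].round(1))
E
```

```text
(no output)
```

>>> servo_tool(targets="255 0 0 0.003 0 0 0.05; 255 0 0 0.003 0 0 0.05; 255 0 0 0.003 0 0 0.05; 255 0 0 0.003 0 0 0.05")

```text
t: 11.58
eef_pos: [553.8, 18.0, 174.6]
orientation: [0.763, -0.646, 0.001, 0.001]
force: [-3.7, -4.8, 7.4]
finger_gap: 10.9
finger_force: 59.6
```

```bash
python3 q.py
```

```text
t11.58 y-170.5 j6 -1.703 tz 0.075 f [-3.7 -4.8  7.4] gap 10.9 q6 -0.45 [553.8  18.  174.6]
```

>>> servo_tool(targets="255 0 0 0.003 0 0 0.05; 255 0 0 0.003 0 0 0.05; 255 0 0 0.003 0 0 0.05; 255 0 0 0.003 0 0 0.05")

```text
t: 11.92
eef_pos: [553.5, 18.0, 174.6]
orientation: [-0.695, 0.719, -0.001, -0.001]
force: [-4.6, -4.6, 8.4]
finger_gap: 10.9
finger_force: 59.7
```

```bash
python3 q.py
```

```text
t11.92 y178.1 j6 -1.503 tz 0.007 f [-4.6 -4.6  8.4] gap 10.9 q6 -0.45 [553.5  18.  174.6]
```

>>> servo_tool(targets="255 0 0 0.003 0 0 0.05; 255 0 0 0.003 0 0 0.05; 255 0 0 0.003 0 0 0.05; 255 0 0 0.003 0 0 0.05")

```text
t: 12.25
eef_pos: [553.1, 18.0, 174.4]
orientation: [-0.62, 0.785, -0.001, -0.001]
force: [-5.1, -5.5, 9.1]
finger_gap: 11.4
finger_force: 59.8
```

```bash
python3 q.py
```

```text
t12.25 y166.6 j6 -1.303 tz 0.037 f [-5.1 -5.5  9.1] gap 11.4 q6 -0.41 [553.1  18.  174.4]
```

>>> servo_tool(targets="255 0 0 0.002 0 0 0.05; 255 0 0 0.002 0 0 0.05; 255 0 0 0.002 0 0 0.05; 255 0 0 0.002 0 0 0.05")

```text
t: 12.58
eef_pos: [552.8, 18.1, 174.4]
orientation: [-0.539, 0.843, -0.001, -0.002]
force: [-5.8, -5.2, 9.2]
finger_gap: 11.0
finger_force: 59.9
```

```bash
python3 q.py
```

```text
t12.58 y155.2 j6 -1.103 tz 0.192 f [-5.8 -5.2  9.2] gap 11.0 q6 -0.33 [552.8  18.1 174.4]
```

>>> servo_tool(targets="255 0 0 0.002 0 0 0.05; 255 0 0 0.002 0 0 0.05; 255 0 0 0.002 0 0 0.05; 255 0 0 0.002 0 0 0.05")

```text
t: 12.92
eef_pos: [552.5, 18.3, 174.3]
orientation: [-0.452, 0.892, -0.001, -0.002]
force: [-6.8, -4.4, 10.6]
finger_gap: 10.9
finger_force: 60.0
```

```bash
python3 q.py
```

```text
t12.92 y143.7 j6 -0.903 tz 0.185 f [-6.8 -4.4 10.6] gap 10.9 q6 -0.31 [552.5  18.3 174.3]
```

>>> servo_tool(targets="255 0 0 0.002 0 0 0.05; 255 0 0 0.002 0 0 0.05; 255 0 0 0.002 0 0 0.05; 255 0 0 0.002 0 0 0.05")

```text
t: 13.25
eef_pos: [552.2, 18.5, 174.1]
orientation: [-0.361, 0.933, -0.001, -0.002]
force: [-6.8, -3.5, 9.4]
finger_gap: 11.1
finger_force: 60.0
```

```bash
python3 q.py
```

```text
t13.25 y132.3 j6 -0.703 tz 0.165 f [-6.8 -3.5  9.4] gap 11.1 q6 -0.30 [552.2  18.5 174.1]
```

The torque jumped from about 0.04 to 0.19 between j6 = -1.30 and -1.10, so the bite is at about -1.2 and the target is about 0.37. I'll go on in steps, watching the torque.

>>> servo_tool(targets="255 0 0 0.002 0 0 0.05; 255 0 0 0.002 0 0 0.05; 255 0 0 0.002 0 0 0.05; 255 0 0 0.002 0 0 0.05")

```text
t: 13.58
eef_pos: [552.0, 18.8, 174.0]
orientation: [-0.266, 0.964, -0.0, -0.002]
force: [-7.6, -3.5, 9.7]
finger_gap: 11.2
finger_force: 60.1
```

```bash
python3 q.py
```

```text
t13.58 y120.8 j6 -0.503 tz 0.226 f [-7.6 -3.5  9.7] gap 11.2 q6 -0.28 [552.   18.8 174. ]
```

>>> servo_tool(targets="255 0 0 0.002 0 0 0.05; 255 0 0 0.002 0 0 0.05; 255 0 0 0.002 0 0 0.05; 255 0 0 0.002 0 0 0.05")

```text
t: 13.92
eef_pos: [551.9, 19.1, 173.9]
orientation: [-0.168, 0.986, -0.0, -0.002]
force: [-7.5, -2.6, 9.8]
finger_gap: 11.2
finger_force: 60.1
```

```bash
python3 q.py
```

```text
t13.92 y109.4 j6 -0.303 tz 0.223 f [-7.5 -2.6  9.8] gap 11.2 q6 -0.27 [551.9  19.1 173.9]
```

>>> servo_tool(targets="255 0 0 0.002 0 0 0.05; 255 0 0 0.002 0 0 0.05; 255 0 0 0.002 0 0 0.05; 255 0 0 0.002 0 0 0.05")

```text
t: 14.25
eef_pos: [551.8, 19.4, 173.8]
orientation: [-0.069, 0.998, -0.0, -0.002]
force: [-6.5, -1.9, 10.2]
finger_gap: 10.9
finger_force: 60.1
```

```bash
python3 q.py
```

```text
t14.25 y97.9 j6 -0.103 tz 0.168 f [-6.5 -1.9 10.2] gap 10.9 q6 -0.25 [551.8  19.4 173.8]
```

>>> servo_tool(targets="255 0 0 0.002 0 0 0.05; 255 0 0 0.002 0 0 0.05; 255 0 0 0.002 0 0 0.05; 255 0 0 0.002 0 0 0.05; 255 0 0 0.002 0 0 0.05")

```text
t: 14.67
eef_pos: [551.7, 19.8, 173.6]
orientation: [0.056, 0.998, 0.0, -0.002]
force: [-7.4, -0.7, 10.1]
finger_gap: 11.0
finger_force: 60.1
```

```bash
python3 q.py
```

```text
t14.67 y83.6 j6 0.147 tz 0.247 f [-7.4 -0.7 10.1] gap 11.0 q6 -0.23 [551.7  19.8 173.6]
```

>>> servo_tool(targets="255 0 0 0 0 0 0.05; 255 0 0 0 0 0 0.05; 255 0 0 0 0 0 0.05; 255 0 0 0 0 0 0.05")

```text
t: 15.0
eef_pos: [551.8, 20.1, 173.5]
orientation: [0.155, 0.988, 0.0, -0.002]
force: [-6.1, 0.5, 10.0]
finger_gap: 11.3
finger_force: 60.0
```

```bash
python3 q.py
```

```text
t15.00 y72.2 j6 0.347 tz 0.272 f [-6.1  0.5 10. ] gap 11.3 q6 -0.22 [551.8  20.1 173.5]
```

>>> servo_tool(targets="0 0 0 0 0 0 0; 0 0 0 0 0 0 0; 0 0 0 0 0 0 0; 0 0 0 0 0 0 0; 0 0 0 0 0 0 0; 0 0 0 0 0 0 0; 0 0 0 -3 0 0 0; 0 0 0 -3.5 0 0 0; 0 0 0 -3.5 0 0 0; 0 0 0 0 0 0 0")

```text
t: 15.83
eef_pos: [557.9, 19.7, 279.7]
orientation: [0.156, 0.988, 0.001, 0.006]
force: [1.2, -0.1, 1.1]
finger_gap: 85.3
finger_force: 0.0
```

>>> servo_tool(targets="0 3.5 1 0 0 0 0; 0 3.5 1 0 0 0 0; 0 3.5 1 0 0 0 0; 0 3.5 1 0 0 0 0; 0 3.5 1 0 0 0 0; 0 0 0 0 0 0 0")

```text
t: 16.33
eef_pos: [397.7, 122.8, 272.5]
orientation: [0.153, 0.988, 0.0, -0.002]
force: [-0.7, -0.7, -0.4]
finger_gap: 85.5
finger_force: 0.0
```

```bash
python3 q.py
python3 - <<'E'
from h import *
a=env.get_image("top")[140:280,230:380];b=env.get_image("scene")[120:260,270:420]
g=np.hstack([cv2.resize(x,None,fx=2.66,fy=2.66,interpolation=cv2.INTER_CUBIC) for x in(a,b)])
cv2.imwrite("pics/c6.png",cv2.convertScaleAbs(g[:,:,::-1],alpha=1.6))
E
```

```text
t16.33 y72.3 j6 0.606 tz -0.013 f [-0.7 -0.7 -0.4] gap 85.5 q6 0.39 [397.7 122.8 272.5]
```

View pics/c6.png

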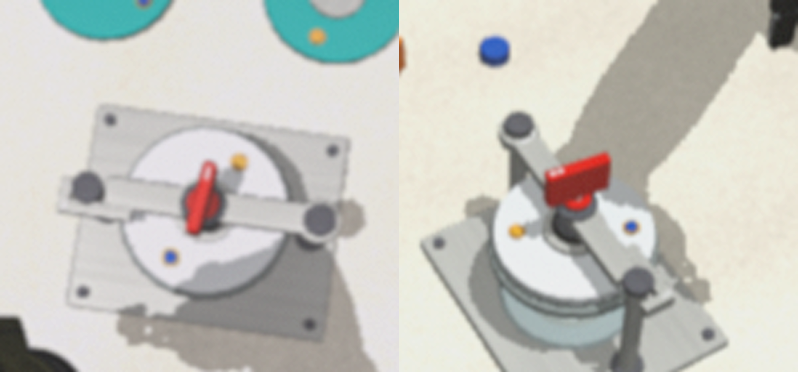

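The bar is across and the lid is centred. The knob wing is at about -15° (crop (193,232) to (210,163)), which matches where I released it, and the hand is clear. I'll hand in.

```bash
python3 -c "
from plant import env
print(env.hand_in())"
```

```text
the job is handed in; nothing more can be done
None
```

I handed the job in with no verdict returned: the bar is across against the far post, the knob is about a quarter turn past the bite as felt in the wrist torque, and the arm is clear with the lid still centred by eye.

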